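# Pack the hoist's drive kit

### The arm

A 6-joint arm with a two-finger parallel gripper is mounted at the origin on the work surface. World frame = base frame: x ahead of the robot, y to its left, z up, the work surface at z = 0. Lengths are in m, angles in rad, forces in N, time in s.
With the tool pointing down it reaches from about 0.375 to 0.975 m from the base axis. Payload 3.8 kg.
Tool frame: the origin (TCP) lies midway between the tips of the shut fingers; the grasp point (between the pads) lies 19 mm behind it; z points along the fingers, y is the direction in which the jaws open and shut (so a half turn about z gives the same grasp; the last joint's range is limited). The gripper opens to 88 mm and grips with 3 to 60 N. Pads are 18 mm wide; open, the fingers measure 123 mm over their backs; the gripper's body (75 mm by 187 mm) begins 45 mm behind the grasp point.
Start: joints at [-1.292, 0.264, 1.604, -0, 1.274, -0.037], TCP at [0.21, -0.642, 0.239] pointing down, gripper open.
Joint ranges: [-2.63, 2.63], [-0.94, 2.18], [0.31, 2.57], [-1.31, 4.45], [0, 2.66], [-2.55, 2.55]. Speed limits (rad/s): [2.57, 2.57, 3.14, 3.14, 3.14, 3.14].

### API

Orientations are given as a unit quaternion [w, x, y, z].
In Python, from plant import manip gives the robot as it stands.
- The arm moves only by the shell command python3 -m inch 'ROWS' [FORCE]. ROWS is JSON, a list that holds one entry, the list of rows, each a list of 7 numbers: the turn, a rotation vector about the world's x, y, z in rad, then the shift along the world's x, y, z in units of 50 mm (1.0 is 50 mm), then the finger opening in mm, from 0 to 88.1. In form: [[[rx, ry, rz, x, y, z, grip], ...]]. A call has 1 to 12 rows; each row shifts and turns the commanded pose from where the row before left it; what a row does not reach is not made up. A row lasts 1/10 s, in which the tool goes at most 50 mm and 8.59 degrees, less where a joint would pass 70% of its speed; a pose out of reach is approached as far as the arm can. A call is refused whole if a number of a shift passes 1 or a number of a turn 0.15, either way. A call with a gripper value outside its range is refused whole. The fingers move at their own pace and stop on an object; FORCE is the grip in N (left out, the last holds). Time passes only in rows, so rows that do not move let the fingers close. It gives the time, the measured TCP pose, the force and the opening at its end, in the units of the state.
- manip.get_obs(): the state, without advancing time (a new reading comes with each control period).
- manip.capture(name): name is "scene" or "top" or "wrist"; returns a dict with "color" (420x560x3 uint8, red, green, blue), "fx", "fy", "cx", "cy" (pixels), "R" (3x3) and "t" (3): a world point X has camera coordinates R X + t; the wrist camera has in their place "tool_from_camera" (4x4, takes a point from camera to tool coordinates, whose origin is the TCP and whose axes are the flange's). Camera axes: x right, y down, z forward; pixel columns grow to the right and rows downward; lengths in m; the calibration is good to about 2 mm. A picture is of the moment at which its call begins: read the wrist's pose just before it. There is no depth.
- manip.sign_off(): hands the job in, once; it reports no verdict.
The state is a dict: "clock": time; "joints": joint angles; "joint_velocities": joint speeds; "joint_efforts": joint torques, N m; "ee_pos": TCP position; "tcp_rot": TCP orientation; "force": force on the tool from outside, world axes, zero at the start; "torque": the same for the moment, N m; "width": finger opening in m.
Only numpy, scipy, OpenCV 4.12 (cv2) and the standard library are available. Lean on these libraries where they do the work, as an engineer would, in place of code of your own. Each camera call takes 0.05 s, during which the arm holds its last target.

### The job

Pack the drive kit for the plywood hoist: stand the silver-capped motor, the blue spool with the white hub, the red coupling and the green bearing block upright, each in the middle of the tray pocket that has its picture on the floor (any way round). Leave the black motor with the brass pinion and the blue spool with the yellow hub where they stand.

Things in the scene. Friction and masses are not known exactly. Their poses are not given: they have to be found in the camera images.
- motor_center (a point): The stepper motor to pack: square body 42 x 42 mm, 40 mm high, black middle, bright silver end caps, bare thin steel shaft (5 mm thick) rising 12 mm from the top. Stands upright. The point is the centre of the square body, 20 mm above its underside; z up, x and y square to its side faces.
- geared_motor_center (a point): Look-alike, not part of the kit: motor of the same 42 x 42 x 40 mm body, but black all over with a brass pinion (20 mm across, 9 mm high) on top. Stands upright. Point and axes as for the silver motor.
- white_spool_center (a point): The cable spool to pack: blue, round, 46 mm across, 40 mm high, white hub disc (24 mm across) on top. Stands on its end, axis z up. The point is its centre, 20 mm above its underside.
- yellow_spool_center (a point): Look-alike, not part of the kit: the same blue spool, 46 mm across and 40 mm high, but with a yellow hub disc on top. Point and axes as for the white-hubbed spool.
- coupling_center (a point): The shaft coupling to pack: red cylinder 30 mm across, 40 mm high, black bore on top, standing on its end, axis z up. The point is its centre, 20 mm above its underside.
- bearing_center (a point): The bearing block to pack: green, foot 60 mm (along x) x 28 mm (along y) and 10 mm high, on it a housing 36 mm (x) x 28 mm (y) reaching 40 mm above the underside; flat side faces 28 mm apart, square to y, with a silver bearing ring in each. Stands on its foot, z up. The point is its centre, 20 mm above its underside.
- motor_pocket_floor (a point): Cream pocket with the motor's picture on its floor: a silver square with a black edge and a small black dot. 89 x 89 mm inside, 3 mm walls, rim 6 mm above its floor. Four such pockets, in changing order, are fixed 2 x 2 (centres 96 mm apart) on a 204 mm square plywood tray fixed on the table. The point is the centre of the pocket's floor, 9 mm above the table; z up, x and y along its sides.
- spool_pocket_floor (a point): Cream pocket with the spool's picture on its floor: a blue disc with a white centre. 89 x 89 mm inside, 3 mm walls, rim 6 mm above its floor. Four such pockets, in changing order, are fixed 2 x 2 (centres 96 mm apart) on a 204 mm square plywood tray fixed on the table. The point is the centre of the pocket's floor, 9 mm above the table; z up, x and y along its sides.
- coupling_pocket_floor (a point): Cream pocket with the coupling's picture on its floor: a red disc with a black dot. 89 x 89 mm inside, 3 mm walls, rim 6 mm above its floor. Four such pockets, in changing order, are fixed 2 x 2 (centres 96 mm apart) on a 204 mm square plywood tray fixed on the table. The point is the centre of the pocket's floor, 9 mm above the table; z up, x and y along its sides.
- bearing_pocket_floor (a point): Cream pocket with the bearing block's picture on its floor: a green rectangle. 89 x 89 mm inside, 3 mm walls, rim 6 mm above its floor. Four such pockets, in changing order, are fixed 2 x 2 (centres 96 mm apart) on a 204 mm square plywood tray fixed on the table. The point is the centre of the pocket's floor, 9 mm above the table; z up, x and y along its sides.
There are look-alikes about, which are no part of the job. There is more than one size of the part that bears motor_center; the job needs the larger.

How it is judged:
At the end, for the whole second after the job is handed in: Each of the four kit parts stands upright (0.15 rad), at rest, on the floor of the pocket with its picture, its centre within 15 mm of the pocket's centre and 14 to 26 mm above its floor; the black motor and yellow-hubbed spool stand upright within 30 mm of where they began (horizontal distance between motor_center and motor_pocket_floor below 0.015 m and z of motor_center in the frame of motor_pocket_floor between 0.014 and 0.026 m and angle between each of motor_center, white_spool_center, coupling_center, bearing_center, geared_motor_center, yellow_spool_center's own z axis and vertical below 0.15 rad and linear speed of each of motor, white_spool, coupling, bearing_block below 0.02 m/s and horizontal distance between white_spool_center and spool_pocket_floor below 0.015 m and z of white_spool_center in the frame of spool_pocket_floor between 0.014 and 0.026 m and horizontal distance between coupling_center and coupling_pocket_floor below 0.015 m and z of coupling_center in the frame of coupling_pocket_floor between 0.014 and 0.026 m and horizontal distance between bearing_center and bearing_pocket_floor below 0.015 m and z of bearing_center in the frame of bearing_pocket_floor between 0.014 and 0.026 m and distance of each of geared_motor_center, yellow_spool_center from where it was at the start of the episode below 0.03 m); the robot touches nothing.
It fails at once if the black motor is moved by more than 30 mm (distance of geared_motor_center from where it was at the start of the episode above 0.03 m).
It fails at once if the yellow-hubbed spool is moved by more than 30 mm (distance of yellow_spool_center from where it was at the start of the episode above 0.03 m).
It also fails if it takes over 104 s, if anything falls off the work surface, if the arm or the gripper's body presses on something with over 40 N, if the wrist force passes 120 N, or if a joint passes its speed limit or range.

## Working session

There is one attempt and no reset: what is moved stays moved. The work goes in short steps, Python scripts to look and compute and a shell command to move; the robot and the scene stay as the last step left them, time stands still between calls to the robot, and variables do not carry over. Pictures are saved under pics/ and viewed, and the job is handed in when it is done.

```bash
ls; mkdir -p pics; cat > h.py <<'E'
import numpy as np,cv2,pickle
from plant import manip
def snap(n,f):
    o=manip.get_obs(); c=manip.capture(n); c['obs']=o
    pickle.dump(c,open(f'pics/{f}.pkl','wb'))
    cv2.imwrite(f'pics/{f}.png',c['color'][:,:,::-1]); return c
def w(c,u,v,z):
    R=np.array(c['R']);t=np.array(c['t'])
    d=R.T@np.array([(u-c['cx'])/c['fx'],(v-c['cy'])/c['fy'],1]);o=-R.T@t
    return o+d*(z-o[2])/d[2]
def load(f): return pickle.load(open(f'pics/{f}.pkl','rb'))
E
python3 - <<'E'
from h import *
print(manip.get_obs())
for n in('scene','top'):
    c=snap(n,n+'0'); print(n,-np.array(c['R']).T@np.array(c['t']),c['fx'])
E
```

```text
pics
{'clock': 0.0, 'joints': array([-1.29188943e+00,  2.64720806e-01,  1.60536811e+00, -2.20325943e-05,
        1.27368476e+00, -3.69143262e-02]), 'joint_velocities': array([-7.50059040e-04,  3.95493421e-04, -4.86166867e-05, -1.26317939e-03,
        1.02083766e-04, -5.50473020e-04]), 'joint_efforts': array([ 6.67018976e-04, -5.02118003e+01, -3.56876171e+01,  7.28495722e-02,
        2.92912225e-02, -2.08358479e-04]), 'ee_pos': array([ 0.20944085, -0.64094227,  0.23741297]), 'tcp_rot': array([-1.08126726e-03,  9.87556909e-01,  1.57258264e-01, -1.42079198e-04]), 'force': array([-0.14860069, -0.37473695,  1.1062206 ]), 'torque': array([-0.00521749,  0.0173386 ,  0.07008916]), 'width': 0.08795158617089242}
scene [ 0.90666062 -0.62578514  0.4994976 ] 398.8845941874463
top [ 0.38402014 -0.0407047   1.01536337] 413.9940238406587
```

View pics/top0.png

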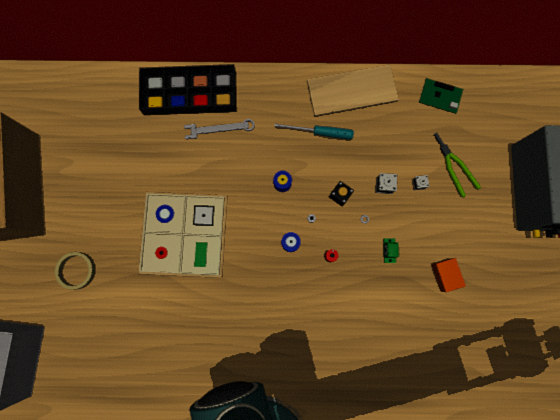

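View pics/scene0.png

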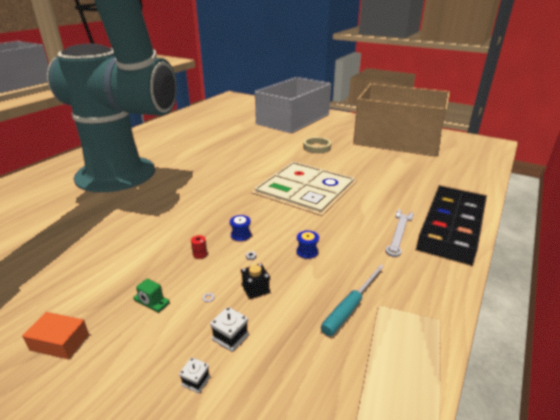

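The top view shows the tray at (183,235): spool pocket top-left, motor top-right, coupling bottom-left, bearing bottom-right. The large silver motor is at (387,183) with a smaller one at (422,182). The black motor is at (342,193), the yellow-hub spool at (283,180), the white-hub spool at (291,242), the coupling at (331,256) and the bearing block at (391,250). I'll zoom in next.

```bash
python3 - <<'E'
from h import *
c=load('top0');im=c['color'][:,:,::-1]
a=cv2.resize(im[150:290,260:450],None,fx=4.2,fy=4.2,interpolation=cv2.INTER_CUBIC);cv2.imwrite('pics/z1.png',a)
b=cv2.resize(im[180:290,130:240],None,fx=5,fy=5,interpolation=cv2.INTER_CUBIC);cv2.imwrite('pics/z2.png',b)
E
```

```text
(no output)
```

View pics/z1.png

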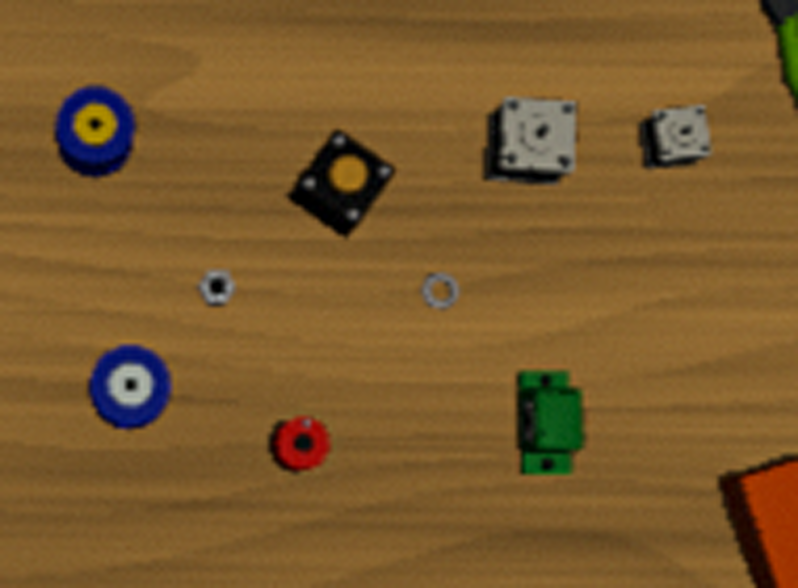

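View pics/z2.png

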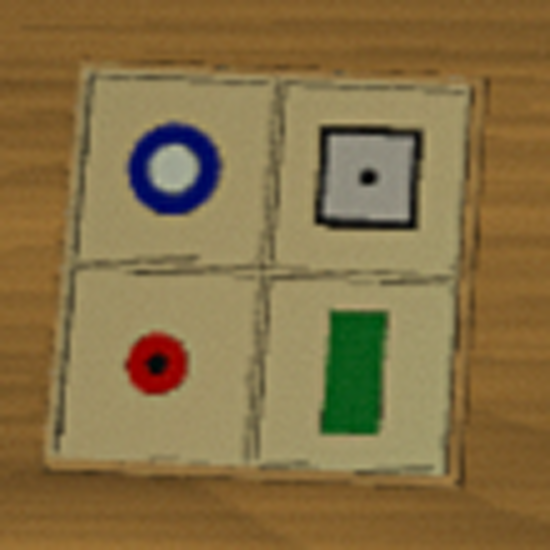

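The zoom shows each part's top face clearly. The motor's top is near (540,135), the white hub at (130,384), the coupling bore at (303,443) and the bearing housing top at about (557,420). I'll convert these to world positions.

```bash
python3 - <<'E'
from h import *
c=load('top0')
def z1(x,y,z): return w(c,260+(x+.5)/4.2-.5,150+(y+.5)/4.2-.5,z)[:2]
def z2(x,y,z): return w(c,130+(x+.5)/5-.5,180+(y+.5)/5-.5,z)[:2]
p=lambda n,a:print(n,np.round(a,4))
q=[z1(*a,.04) for a in[(507,98),(577,102),(574,175),(499,166)]]
p('motor',np.mean(q,0));print([round(float(np.linalg.norm(q[i]-q[i-1])),4) for i in range(4)]); 
for i in range(4):
  d=q[i]-q[i-1];p('ang',np.degrees(np.arctan2(d[1],d[0]))%90)
p('small',z1(685,132,.03))
p('wsp',z1(130,384,.04));p('wsp outer',z1(130,387,.04));p('ysp',z1(95,124,.04));p('coup',z1(303,443,.04));p('gear',z1(348,174,.049))
p('bear top',[z1(*a,.04) for a in[(535,388),(581,392),(581,452),(533,449)]])
f=[z1(*a,.01) for a in[(519,372),(568,372),(571,473),(522,473)]];p('foot',f);p('c',np.mean(f,0))
pk=[z2(*a,.009) for a in[(174,168),(368,177),(157,363),(355,372)]]
for n,a in zip(['spool','motor','coup','bear'],pk):p(n,a)
p('d',[np.linalg.norm(pk[0]-pk[1]),np.linalg.norm(pk[0]-pk[2]),np.linalg.norm(pk[3]-pk[1]),np.linalg.norm(pk[3]-pk[2])])
m=np.mean(pk,0);p('ctr',m)
d=pk[0]-pk[1];p('yaw',np.degrees(np.arctan2(-d[0],d[1])))
d=pk[0]-pk[2];p('yaw',np.degrees(np.arctan2(d[1],d[0])))
d=pk[1]-pk[3];p('yaw',np.degrees(np.arctan2(d[1],d[0])))
p('hub dia?',z1(130,361,.04)-z1(130,408,.04))
E
```

```text
motor [ 0.6213 -0.2974]
[0.0405, 0.0403, 0.0431, 0.043]
ang 82.134
ang 87.2598
ang 86.0075
ang 83.6129
small [ 0.6266 -0.3845]
wsp [ 0.4753 -0.0635]
wsp outer [ 0.4736 -0.0635]
ysp [ 0.6251 -0.0422]
coup [ 0.4433 -0.1606]
gear [ 0.5954 -0.186 ]
bear top [[ 0.4757 -0.2911]
 [ 0.4737 -0.3168]
 [ 0.4401 -0.3158]
 [ 0.4415 -0.2891]]
foot [[ 0.4877 -0.2898]
 [ 0.488  -0.3181]
 [ 0.4297 -0.3182]
 [ 0.4294 -0.29  ]]
c [ 0.4587 -0.304 ]
spool [0.5435 0.2472]
motor [0.5401 0.1513]
coup [0.4474 0.2504]
bear [0.4442 0.1539]
d [0.0959 0.0961 0.0959 0.0965]
ctr [0.4938 0.2007]
yaw -2.0352
yaw -1.926
yaw -1.5553
hub dia? [0.0265 0.0002]
```

Everything agrees with the given sizes: pocket spacing is 96 mm, the motor top about 42 mm and the foot 58 x 28 mm. I'll go above the motor first, turning the jaws to about 86°, and check with the wrist camera.

```bash
python3 -m inch '[[[0,0,-0.096,0.75,0.62,-0.14,70],[0,0,-0.096,0.75,0.62,-0.14,70],[0,0,-0.096,0.75,0.62,-0.14,70],[0,0,-0.096,0.75,0.62,-0.14,70],[0,0,0,0.75,0.62,-0.14,70],[0,0,0,0.75,0.62,-0.14,70],[0,0,0,0.75,0.62,-0.14,70],[0,0,0,0.75,0.62,-0.14,70],[0,0,0,0.75,0.62,-0.14,70],[0,0,0,0.75,0.62,-0.14,70],[0,0,0,0.75,0.62,-0.14,70],[0,0,0,0,0,0,70]]]' 20
cat >> h.py <<'E'
from scipy.spatial.transform import Rotation as Ro
def wristcal(c):
    o=c['obs'];q=o['tcp_rot'];T=np.eye(4);T[:3,:3]=Ro.from_quat([q[1],q[2],q[3],q[0]]).as_matrix();T[:3,3]=o['ee_pos']
    M=np.linalg.inv(T@np.array(c['tool_from_camera']));c['R']=M[:3,:3];c['t']=M[:3,3];return c
def state():
    o=manip.get_obs();q=o['tcp_rot'];R=Ro.from_quat([q[1],q[2],q[3],q[0]]).as_matrix()
    print(round(float(o['clock']),2),np.round(o['ee_pos'],4),'jaw',np.round(np.degrees(np.arctan2(R[1,1],R[0,1]))%180,2),'z',np.round(R[:,2],3),'F',np.round(o['force'],1),'w',round(float(o['width']),4),np.round(o['joints'],2))
E
python3 - <<'E'
from h import *
state();c=wristcal(snap('wrist','w1'));pickle.dump(c,open('pics/w1.pkl','wb'))
E
```

```text
clock: 1.3
ee_pos: [0.6253, -0.2955, 0.1596]
tcp_rot: [-0.001, 1.0, -0.031, -0.0]
force: [-1.0, -0.7, -0.7]
width: 0.07
1.3 [ 0.6253 -0.2955  0.1596] jaw 86.41 z [-0.001  0.003 -1.   ] F [-1.  -0.7 -0.7] w 0.07 [-0.48  0.35  1.64  0.    1.15  1.15]
```

View pics/w1.png

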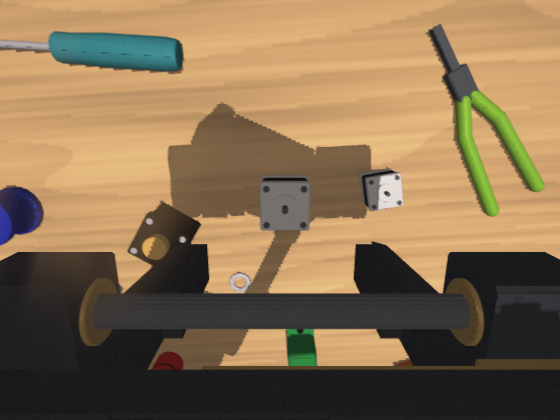

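The wrist picture shows the large motor's top with corners at (261,178), (309,178), (310,230) and (262,230), between the jaws and square to them. The small motor is at (385,190) and the black one at (165,235).

```bash
python3 - <<'E'
from h import *
c=load('w1')
q=np.array([w(c,*a,.04) for a in[(261,178),(309,178),(310,230),(262,230)]]);print(q.round(4),q.mean(0))
E
```

```text
[[ 0.6462 -0.2793  0.04  ]
 [ 0.6438 -0.3183  0.04  ]
 [ 0.5992 -0.3173  0.04  ]
 [ 0.6017 -0.2767  0.04  ]] [ 0.62273    -0.29790535  0.04      ]
```

```bash
python3 -m inch '[[[0,0,0,-0.07,-0.04,-0.6,66],[0,0,0,0,0,-0.8,66],[0,0,0,0,0,-0.8,66],[0,0,0,0,0,-0.5,66],[0,0,0,0,0,-0.28,66],[0,0,0,0,0,0,66]]]' 20; python3 -c "
from h import *
state()"
```

```text
clock: 1.95
ee_pos: [0.616, -0.3026, 0.0101]
tcp_rot: [-0.001, 0.999, -0.035, -0.002]
force: [0.2, 0.6, -1.1]
width: 0.0661
1.95 [ 0.616  -0.3026  0.0101] jaw 86.03 z [-0.005  0.002 -1.   ] F [ 0.2  0.6 -1.1] w 0.0661 [-0.49  0.5   1.74 -0.    0.91  1.15]
```

```bash
for i in 1 2 3; do python3 -m inch '[[[0,0,0,0,0,0,66]]]' |grep ee_pos; done
```

```text
ee_pos: [0.6189, -0.3036, 0.0138]
ee_pos: [0.6201, -0.3038, 0.0151]
ee_pos: [0.6201, -0.3035, 0.0151]
```

```bash
python3 -m inch '[[[0,0,0,0.04,0.11,-0.1,66],[0,0,0,0,0,0,66],[0,0,0,0,0,0,66],[0,0,0,0,0,0,36],[0,0,0,0,0,0,36],[0,0,0,0,0,0,36],[0,0,0,0,0,0,36],[0,0,0,0,0,0,36]]]' 25
```

```text
clock: 3.05
ee_pos: [0.6206, -0.2972, 0.0077]
tcp_rot: [0.0, 0.999, -0.034, 0.0]
force: [-0.5, -0.3, 0.2]
width: 0.0421
```

```bash
python3 -m inch '[[[0,0,0,0,0,0.4,36],[0,0,0,0,0,0.9,36],[0,0,0,-0.04,0.2,0.9,36],[0,0,0,-0.16,0.86,0.2,36],[0,0,0,-0.18,0.98,0,36],[0,0,0,-0.18,0.98,0,36],[0,0,0,-0.18,0.98,0,36],[0,0,0,-0.18,0.98,0,36],[0,0,0,-0.18,0.98,0,36],[0,0,0,-0.18,0.98,0,36],[0,0,0,-0.18,0.98,0,36],[0,0,0,-0.16,0.86,0,36]]]'
python3 -m inch '[[[0,0,0,0,0.2,0,36],[0,0,0,0,0,-0.2,36],[0,0,0,0,0,-0.1,36]]]'; python3 -c "
from h import *
state()"
```

```text
clock: 4.25
ee_pos: [0.538, 0.1439, 0.127]
tcp_rot: [0.0, 0.999, -0.034, -0.001]
force: [0.2, 0.1, -3.2]
width: 0.0417
clock: 4.55
ee_pos: [0.5389, 0.151, 0.1111]
tcp_rot: [0.001, 0.999, -0.034, -0.001]
force: [0.7, -0.8, -3.6]
width: 0.0419
4.55 [0.5389 0.151  0.1111] jaw 86.12 z [-0.002 -0.001 -1.   ] F [ 0.7 -0.8 -3.6] w 0.0419 [ 0.23  0.16  1.98 -0.    1.01  1.87]
```

```bash
python3 -m inch '[[[0,0,0,0,0,-0.7,36],[0,0,0,0,0,-0.6,36],[0,0,0,0,0,-0.4,36],[0,0,0,0,0,-0.15,36],[0,0,0,0,0,0,36],[0,0,0,0,0,0,36],[0,0,0,0,0,0,36]]]'
python3 -m inch '[[[0,0,0,0,0,-0.04,36],[0,0,0,0,0,0,36],[0,0,0,0,0,0,56],[0,0,0,0,0,0,56],[0,0,0,0,0,0,56],[0,0,0,0,0,0,56]]]'
```

```text
clock: 5.25
ee_pos: [0.5409, 0.1516, 0.0213]
tcp_rot: [-0.0, 0.999, -0.034, 0.001]
force: [0.2, 0.5, -2.2]
width: 0.0419
clock: 5.85
ee_pos: [0.54, 0.152, 0.0186]
tcp_rot: [-0.0, 0.999, -0.034, 0.0]
force: [-0.3, 0.4, -1.4]
width: 0.0561
```

```bash
python3 -m inch '[[[0,0,0,0,0,0.4,56],[0,0,0,0,0,0.8,66],[0,0,0,0,0,0.8,66],[0,0,0,-0.26,-0.86,0,66],[0,0,0,-0.26,-0.86,0,66],[0,0,0,-0.26,-0.86,0,66],[0,0,0,-0.26,-0.86,0,66],[0,0,0,-0.26,-0.86,0,66],[0,0,0,0,0,0,66],[0,0,0,0,0,0,66],[0,0,0,0,0,0,66],[0,0,0,0,0,0,66]]]'
python3 - <<'E'
from h import *
c=wristcal(snap('wrist','w2'));pickle.dump(c,open('pics/w2.pkl','wb'));snap('top','top2')
E
```

```text
clock: 7.05
ee_pos: [0.4751, -0.062, 0.1182]
tcp_rot: [-0.0, 0.999, -0.033, 0.0]
force: [0.3, 0.4, -0.2]
width: 0.0658
```

View pics/w2.png

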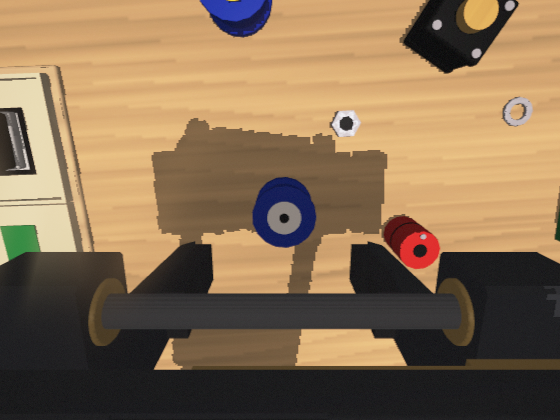

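View pics/top2.png

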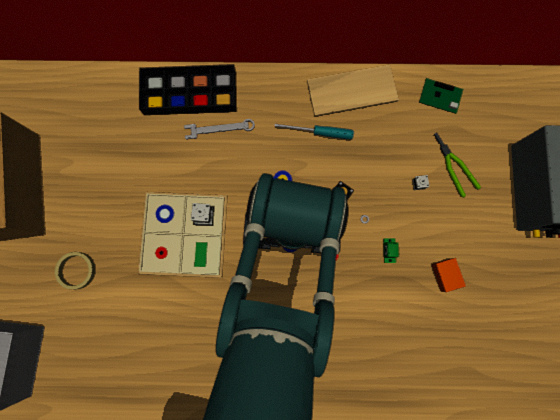

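The motor stands in its pocket at (203,214) in the top view. In the wrist view the white hub is at (284,218), midway between the jaws, and the coupling bore is at (420,251).

```bash
python3 - <<'E'
from h import *
c=load('w2')
print(w(c,284,218,.04),w(c,420,251,.04))
t=load('top2');print(w(t,203,213,.049))
E
```

```text
[ 0.47347103 -0.06304712  0.04      ] [ 0.44179229 -0.16026569  0.04      ]
[0.53865303 0.14436618 0.049     ]
```

```bash
python3 -m inch '[[[0,0,0,-0.02,0,-0.7,66],[0,0,0,0,0,-0.8,66],[0,0,0,0,0,-0.5,66],[0,0,0,0,0,-0.19,66],[0,0,0,0,0,0,66],[0,0,0,0,0,0,66],[0,0,0,0,0,0,40],[0,0,0,0,0,0,40],[0,0,0,0,0,0,40],[0,0,0,0,0,0,40],[0,0,0,0,0,0,40]]]' 25
python3 - <<'E'
from h import *
t=load('top2')
a=cv2.resize(t['color'][185:285,135:235,::-1],None,fx=6,fy=6,interpolation=cv2.INTER_CUBIC);cv2.imwrite('pics/z3.png',a)
E
```

```text
clock: 8.25
ee_pos: [0.4747, -0.0634, 0.0099]
tcp_rot: [0.0, 0.999, -0.034, 0.001]
force: [-1.4, 1.0, 6.6]
width: 0.0454
```

View pics/z3.png

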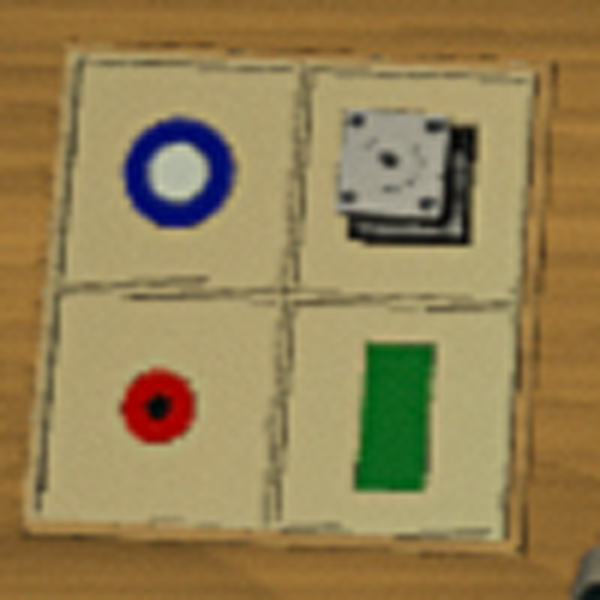

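The zoom shows the motor's top face with corners near (345,110), (452,117), (442,218) and (337,213), inside its pocket. The width reading of 45.4 mm says the spool is gripped.

```bash
python3 - <<'E'
from h import *
t=load('top2')
q=[w(t,135+(x+.5)/6-.5,185+(y+.5)/6-.5,.049) for x,y in[(345,110),(452,117),(442,218),(337,213)]];print(np.mean(q,0))
E
python3 -m inch '[[[0,0,0,0,0,0.4,40],[0,0,0,0,0,0.8,40],[0,0,0,0,0,0.8,40],[0,0,0,0.2,0.9,0.2,40],[0,0,0,0.2,0.9,0,40],[0,0,0,0.2,0.9,0,40],[0,0,0,0.2,0.9,0,40],[0,0,0,0.2,0.9,0,40],[0,0,0,0.2,0.9,0,40],[0,0,0,0.19,0.81,0,40],[0,0,0,0,0,0,40],[0,0,0,0,0,0,40]]]'
```

```text
[0.54103838 0.15097327 0.049     ]
clock: 9.45
ee_pos: [0.5426, 0.2479, 0.1181]
tcp_rot: [0.0, 0.999, -0.033, -0.001]
force: [-0.9, -0.1, -0.9]
width: 0.0453
```

```bash
python3 -m inch '[[[0,0,0,0,0,-0.7,40],[0,0,0,0,0,-0.7,40],[0,0,0,0,0,-0.4,40],[0,0,0,0,0,-0.15,40],[0,0,0,0,0,-0.05,40],[0,0,0,0,0,0,40],[0,0,0,0,0,0,40],[0,0,0,0,0,0,40],[0,0,0,0,0,0,58],[0,0,0,0,0,0,58],[0,0,0,0,0,0,58],[0,0,0,0,0,0,58]]]'
```

```text
clock: 10.65
ee_pos: [0.5432, 0.2475, 0.0188]
tcp_rot: [-0.0, 0.999, -0.034, 0.0]
force: [1.0, 0.1, -1.6]
width: 0.0582
```

```bash
python3 -m inch '[[[0,0,0,0,0,0.4,58],[0,0,0,0,0,0.8,58],[0,0,0,0,0,0.8,60],[0,0,0,-0.22,-0.9,0,60],[0,0,0,-0.22,-0.9,0,60],[0,0,0,-0.22,-0.9,0,60],[0,0,0,-0.22,-0.9,0,60],[0,0,0,-0.22,-0.9,0,60],[0,0,0,-0.22,-0.9,0,60],[0,0,0,-0.22,-0.9,0,60],[0,0,0,-0.22,-0.9,0,60],[0,0,0,-0.22,-0.9,0,60]]]'
python3 -m inch '[[[0,0,0,-0.04,-0.05,0,60],[0,0,0,0,0,0,60],[0,0,0,0,0,0,60],[0,0,0,0,0,0,60]]]'
python3 - <<'E'
from h import *
c=wristcal(snap('wrist','w3'));pickle.dump(c,open('pics/w3.pkl','wb'));t=snap('top','top3')
a=cv2.resize(t['color'][185:285,135:235,::-1],None,fx=4,fy=4,interpolation=cv2.INTER_CUBIC)
b=np.zeros((420,400,3),np.uint8);b[:400]=a
d=cv2.resize(c['color'][:,:,::-1],(400,300));e=np.zeros((420,400,3),np.uint8);e[:300]=d
cv2.imwrite('pics/z4.png',np.hstack([e,b]))
E
```

```text
clock: 11.85
ee_pos: [0.4435, -0.1593, 0.119]
tcp_rot: [0.0, 0.999, -0.034, 0.0]
force: [0.7, 0.2, 0.4]
width: 0.0598
clock: 12.25
ee_pos: [0.4424, -0.1588, 0.1186]
tcp_rot: [-0.0, 0.999, -0.033, -0.0]
force: [-0.4, -0.0, -0.0]
width: 0.0602
```

View pics/z4.png

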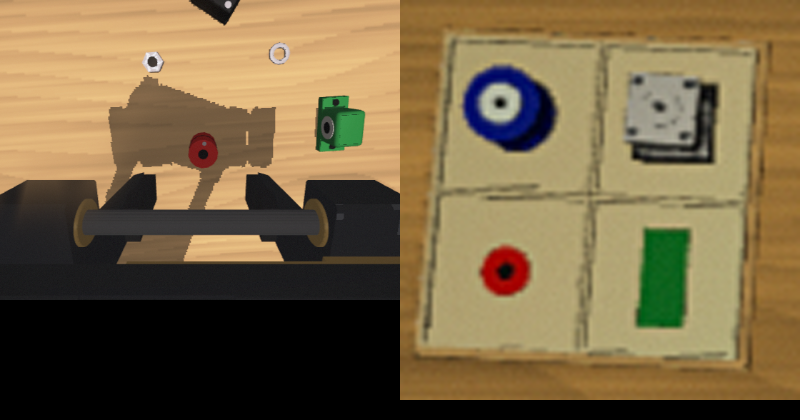

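The coupling is centred between the jaws at (284,216) in the full wrist image. The spool stands in its pocket, with the hub at (160,210) in the top view.

```bash
python3 - <<'E'
from h import *
t=load('top3');c=load('w3')
print(w(t,160-.4,210.5-.4,.049),w(c,284,216,.04))
E
python3 -m inch '[[[0,0,0,0,0,-0.7,60],[0,0,0,0,0,-0.8,60],[0,0,0,0,0,-0.5,60],[0,0,0,0,0,-0.2,60],[0,0,0,0,0,0,60],[0,0,0,0,0,0,60],[0,0,0,0,0,0,24],[0,0,0,0,0,0,24],[0,0,0,0,0,0,24],[0,0,0,0,0,0,24],[0,0,0,0,0,0,24],[0,0,0,0,0,0,24]]]' 20
```

```text
[0.54444713 0.24750641 0.049     ] [ 0.44213766 -0.15991453  0.04      ]
clock: 13.55
ee_pos: [0.4426, -0.1604, 0.0093]
tcp_rot: [0.0, 0.999, -0.034, 0.0]
force: [-1.3, 0.4, 6.4]
width: 0.0293
```

```bash
python3 -m inch '[[[0,0,0,0,0,0.4,24],[0,0,0,0,0,0.9,24],[0,0,0,0,0,0.9,24],[0,0,0,0.01,0.9,0,24],[0,0,0,0.01,0.9,0,24],[0,0,0,0.01,0.9,0,24],[0,0,0,0.01,0.9,0,24],[0,0,0,0.01,0.9,0,24],[0,0,0,0.01,0.9,0,24],[0,0,0,0.01,0.9,0,24],[0,0,0,0.01,0.9,0,24],[0,0,0,0.01,0.9,0,24]]]'
python3 -m inch '[[[0,0,0,0.01,0.12,0,24],[0,0,0,0,0,0,24],[0,0,0,0,0,0,24],[0,0,0,0,0,0,24]]]'
```

```text
clock: 14.75
ee_pos: [0.4459, 0.2466, 0.1182]
tcp_rot: [0.0, 0.999, -0.034, -0.0]
force: [0.6, -0.7, -0.9]
width: 0.0297
clock: 15.15
ee_pos: [0.4468, 0.2493, 0.1183]
tcp_rot: [0.0, 0.999, -0.035, -0.0]
force: [1.1, -0.7, -1.3]
width: 0.0292
```

```bash
python3 -m inch '[[[0,0,0,0,0,-0.7,24],[0,0,0,0,0,-0.7,24],[0,0,0,0,0,-0.4,24],[0,0,0,0,0,-0.15,24],[0,0,0,0,0,-0.05,24],[0,0,0,0,0,0,24],[0,0,0,0,0,0,24],[0,0,0,0,0,0,24],[0,0,0,0,0,0,44],[0,0,0,0,0,0,44],[0,0,0,0,0,0,44],[0,0,0,0,0,0,44]]]'
```

```text
clock: 16.35
ee_pos: [0.4472, 0.251, 0.0188]
tcp_rot: [-0.0, 0.999, -0.034, 0.0]
force: [0.2, -0.4, 0.3]
width: 0.0439
```

```bash
python3 -m inch '[[[0,0,0,0,0,0.4,44],[0,0,0,0,0,0.8,44],[0,0,0,0,0,0.8,60],[0,0,0,0.02,-0.9,0,60],[0,0,0,0.02,-0.9,0,60],[0,0,0,0.02,-0.9,0,60],[0,0,0,0.02,-0.9,0,60],[0,0,0,0.02,-0.9,0,60],[0,0,0,0.02,-0.9,0,60],[0,0,0,0.02,-0.9,0,60],[0,0,0,0.02,-0.9,0,60],[0,0,0,0.02,-0.9,0,60]]]'
python3 -m inch '[[[0,0,0.035,0.02,-0.9,0,60],[0,0,0.035,0.02,-0.9,0,60],[0,0,0,0.02,-0.9,0,60],[0,0,0,0,-0.28,0,60],[0,0,0,0,0,0,60],[0,0,0,0,0,0,60],[0,0,0,0,0,0,60]]]'
python3 - <<'E'
from h import *
state()
c=wristcal(snap('wrist','w4'));pickle.dump(c,open('pics/w4.pkl','wb'));t=snap('top','top4')
a=cv2.resize(t['color'][185:285,135:235,::-1],None,fx=3,fy=3,interpolation=cv2.INTER_CUBIC)
b=np.zeros((420,240+60,3),np.uint8);b[:300]=a
d=cv2.resize(c['color'][100:350,160:410,::-1],(500,420))
cv2.imwrite('pics/z5.png',np.hstack([d,b]))
E
```

```text
clock: 17.55
ee_pos: [0.4559, -0.156, 0.1189]
tcp_rot: [0.0, 0.999, -0.034, 0.0]
force: [0.8, -0.2, -0.6]
width: 0.0602
clock: 18.25
ee_pos: [0.4589, -0.3013, 0.1183]
tcp_rot: [-0.001, 1.0, 0.002, -0.0]
force: [1.1, 0.7, 0.5]
width: 0.0601
18.25 [ 0.4589 -0.3013  0.1183] jaw 90.18 z [-0.001  0.001 -1.   ] F [1.1 0.7 0.5] w 0.0601 [-0.63  0.14  1.99  0.    1.02  0.94]
```

View pics/z5.png

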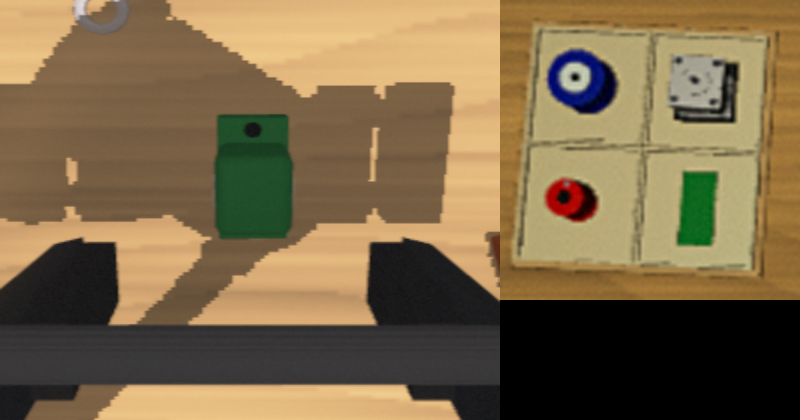

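The bearing block is square to the jaws, with its housing top spanning columns 215-291 and rows 156-238 in the crop. The coupling stands in its pocket at (570,198) in the right-hand crop.

```bash
python3 - <<'E'
from h import *
c=load('w4');f=lambda x,y,z:w(c,160+x/2,100+y*250/420,z)
print(f(216,156,.04),f(291,156,.04),f(253.5,238,.04),f(252.5,115,.01))
t=load('top4');print(w(t,135+70/3-.3,185+197/3-.3,.049))
E
```

```text
[ 0.47549212 -0.29121043  0.04      ] [ 0.47555933 -0.31725902  0.04      ] [ 0.43943667 -0.30448868  0.04      ] [ 0.4882182  -0.30425727  0.01      ]
[0.44910404 0.24600017 0.049     ]
```

```bash
python3 -m inch '[[[0,0,0,-0.03,0,-0.7,60],[0,0,0,0,0,-0.8,60],[0,0,0,0,0,-0.5,60],[0,0,0,0,0,-0.2,60],[0,0,0,0,0,0,60],[0,0,0,0,0,0,60],[0,0,0,0,0,0,22],[0,0,0,0,0,0,22],[0,0,0,0,0,0,22],[0,0,0,0,0,0,22],[0,0,0,0,0,0,22],[0,0,0,0,0,0,22]]]' 25
```

```text
clock: 19.55
ee_pos: [0.458, -0.3036, 0.0093]
tcp_rot: [0.0, 1.0, 0.001, 0.0]
force: [-0.6, -1.4, 3.6]
width: 0.0279
```

```bash
python3 -m inch '[[[0,0,0,0,0,0.4,22],[0,0,0,0,0,0.9,22],[0,0,0,0,0,0.9,22],[0,0,0,-0.03,0.9,0,22],[0,0,0,-0.03,0.9,0,22],[0,0,0,-0.03,0.9,0,22],[0,0,0,-0.03,0.9,0,22],[0,0,0,-0.03,0.9,0,22],[0,0,0,-0.03,0.9,0,22],[0,0,0,-0.03,0.9,0,22],[0,0,0,-0.03,0.9,0,22],[0,0,0,-0.03,0.9,0,22]]]'
python3 -m inch '[[[0,0,0,-0.01,0.9,0,22],[0,0,0,0,0.16,0,22],[0,0,0,0,0,0,22],[0,0,0,0,0,0,22],[0,0,0,0,0,0,22]]]'
```

```text
clock: 20.75
ee_pos: [0.443, 0.1036, 0.1181]
tcp_rot: [0.0, 1.0, 0.001, -0.0]
force: [1.0, -0.9, -2.1]
width: 0.0277
clock: 21.25
ee_pos: [0.4433, 0.1535, 0.1183]
tcp_rot: [0.0, 1.0, 0.0, -0.0]
force: [0.2, -0.4, -0.9]
width: 0.028
```

```bash
python3 -m inch '[[[0,0,0,0,0,-0.7,22],[0,0,0,0,0,-0.7,22],[0,0,0,0,0,-0.4,22],[0,0,0,0,0,-0.15,22],[0,0,0,0,0,-0.05,22],[0,0,0,0,0,0,22],[0,0,0,0,0,0,22],[0,0,0,0,0,0,22],[0,0,0,0,0,0,44],[0,0,0,0,0,0,44],[0,0,0,0,0,0,44],[0,0,0,0,0,0,44]]]'
python3 -m inch '[[[0,0,0,0,0,0.4,44],[0,0,0,0,0,0.8,44],[0,0,0,0,0,0.9,44],[0,0,0,0.1,-0.9,0.2,44],[0,0,0,0.1,-0.9,0.2,44],[0,0,0,0.1,-0.9,0.2,44],[0,0,0,0.1,-0.9,0.2,44],[0,0,0,0.1,-0.9,0.2,44],[0,0,0,0.1,-0.9,0.2,44],[0,0,0,0.1,-0.9,0.2,44],[0,0,0,0.1,-0.9,0.2,44],[0,0,0,0.1,-0.9,0.2,44]]]'
python3 -m inch '[[[0,0,0,0,-0.9,0,44],[0,0,0,0,-0.9,0,44],[0,0,0,0,-0.9,0,44],[0,0,0,0,0,0,44],[0,0,0,0,0,0,44],[0,0,0,0,0,0,44]]]'
python3 - <<'E'
from h import *
t=snap('top','top5');s=snap('scene','sc5')
a=cv2.resize(t['color'][165:285,135:375,::-1],None,fx=3.2,fy=3.2,interpolation=cv2.INTER_CUBIC)
cv2.imwrite('pics/z6.png',a)
b=cv2.resize(s['color'][130:330,160:400,::-1],None,fx=3,fy=3,interpolation=cv2.INTER_CUBIC)
cv2.imwrite('pics/z7.png',b[:600])
E
```

```text
clock: 22.45
ee_pos: [0.4438, 0.155, 0.0189]
tcp_rot: [-0.0, 1.0, 0.001, 0.0]
force: [-0.1, 0.4, -0.1]
width: 0.044
clock: 23.65
ee_pos: [0.4884, -0.252, 0.2141]
tcp_rot: [-0.0, 1.0, 0.001, 0.0]
force: [-0.5, 1.5, 0.1]
width: 0.0435
clock: 24.25
ee_pos: [0.4885, -0.3839, 0.2133]
tcp_rot: [-0.001, 1.0, 0.001, -0.0]
force: [0.4, -0.1, 0.8]
width: 0.0441
```

View pics/z6.png

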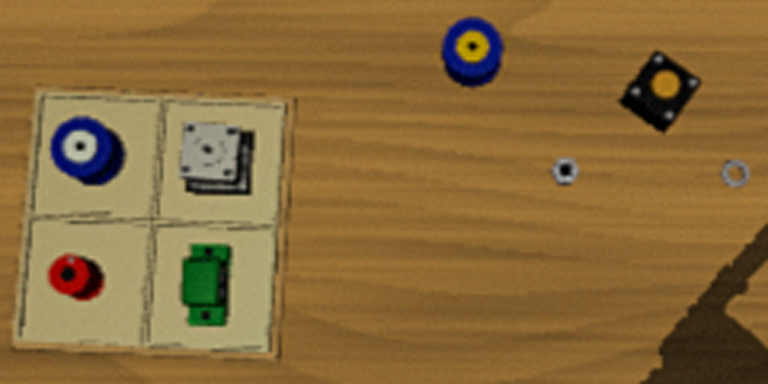

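View pics/z7.png

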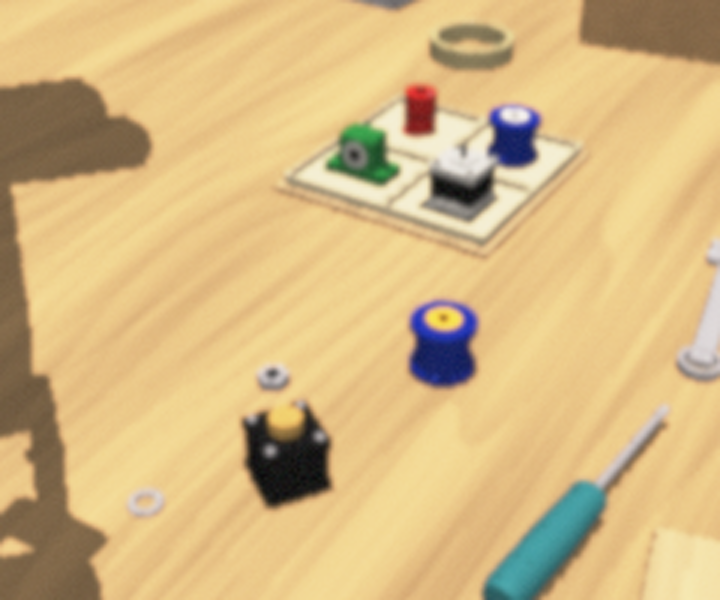

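All four kit parts stand upright in their pockets. In the top crop the tops are: spool hub (80,147), motor (209,150), bore (68,274) and bearing (203,284). The black motor and yellow spool haven't visibly moved. One numeric check, then I'll hand in.

```bash
python3 - <<'E'
from h import *
t=load('top5');f=lambda x,y,z:w(t,135+(x+.5)/3.2-.5,165+(y+.5)/3.2-.5,z)[:2]
for n,a,p in[('sp',f(80,147,.049),(.5435,.2472)),('mo',f(209.5,150,.049),(.5401,.1513)),('co',f(68,274,.049),(.4474,.2504)),('be foot',(f(208,253,.019)+f(205,316,.019))/2,(.4442,.1539)),('ysp',f(473,46,.04),(.6251,-.0422)),('gear',f(666,84,.049),(.5954,-.186))]:
    print(n,np.round(a,4),'off mm',np.round((a-p)*1000,1))
manip.sign_off()
E
```

```text
sp [0.5433 0.2473] off mm [-0.2  0.1]
mo [0.5421 0.1513] off mm [2. 0.]
co [0.4492 0.251 ] off mm [1.8 0.6]
be foot [0.4447 0.1554] off mm [0.5 1.5]
ysp [ 0.6254 -0.0428] off mm [ 0.3 -0.6]
gear [ 0.5957 -0.1867] off mm [ 0.3 -0.7]
the job is handed in; nothing more can be done
```

I packed all four kit parts and handed the job in at about 24 s of the 104 s allowed. The larger silver motor, white-hub spool, red coupling and green bearing block each stand upright in the pocket with their picture.

- **Kit parts:** the last top view puts each one within about 2 mm of its pocket centre (limit 15 mm). The scene camera shows all four upright. I did not measure heights or tilt.
- **Look-alikes:** the black motor and the yellow-hub spool read within 1 mm of where they started, which is camera accuracy.
- **Arm:** it is clear of everything, and the highest wrist force I saw reported was about 7 N.
- **Disagreements:** two rough pixel readings put the motor 7 mm and the coupling 4 mm off centre. Closer readings brought both to about 2 mm.

The hand-in reported no verdict.

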